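# Check a carriage's kick-down parking brake

## Task

Check the parking brake of the small carriage on the rail: push the brake lever down until it locks, then push sideways along the rail against the carriage's upright post with about 12 N for a second, keeping the brake on, to show that it holds. Then flick the lever fully up again to release the brake, leaving the carriage about where it stood; never push or squeeze the lever with more than 30 N or the post with more than 16 N, and leave the things around it alone.

Things in the scene. Friction and masses are not known exactly. Their poses are not given: they have to be found in the camera images.
- rail: Aluminium base plate with a steel rail, screwed to the bench: 130 (x) x 250 (y) x 12 mm thick plate, grey end stops 58 mm high at its two ends. Origin at the centre of its underside, on the bench; the carriage runs along its y axis, the brake lever sticks out over its -x edge (which looks to the robot's left, roughly world +y) (the plate ends 65 mm from the origin; beyond that is bare bench).
- carriage (a joint): Position of the carriage along the rail's +y, m, -0.058 to 0.058. With the brake off it rolls with 1.5 N of friction; with the brake on it holds against 20 N and more, creeping about 1 mm a second at most.
- lever (a joint): Brake lever angle, rad: 0 = fully up (arm 0.85 above level), 0.85 = fully down (arm level, hard stop: arrive slowly, a fast finger hits it with over 25 N). Stays where it is left. From 0.2 its cam bites; passing centre (0.71) takes about 12 N at the toe, lifting it out as much; squeezing it counts as force too. Locked = above 0.77.
- lever_hinge (a point): Hinge pin of the brake lever, parallel to the rail's y, 45 mm in front (-x) of the rail's centre line and 70 mm above the bench.
- toe (a point): Centre of the lever's black rubber toe pad, 26 x 26 mm and 8 mm thick, 73 mm from the hinge (the lever ends 86 mm from the hinge). When locked the pad lies level with its underside 66 mm above the bench; when up it stands 125 mm above the bench. Site axes do not matter.
- post_push (a point): Point on the axis of the carriage's upright round steel post (16 mm diameter, 20 mm head), 110 mm above the bench, 25 mm behind (+x) the rail's centre line. The post rises from the carriage's top at 80 mm to 132 mm. It stands on a stiff rubber mount that gives 1 mm for every 15 N: push it here, along the rail's y either way.
- post: The same post; origin at the centre of its foot on the carriage's top.
- bearing_a: Loose ball bearing, 26 mm across, 8 mm high, behind the rail (its +x side). Leave it alone.
- flux: Loose white dropper bottle with red cap, 34 mm across, 95 mm high, behind the rail (its +x side). Leave it alone.
- pulley: Loose belt pulley, 24 mm across, 18 mm high, behind the rail (its +x side). Leave it alone.

How it is judged:
By the outcome, as a careful person would: the job done as asked, in the order asked, and still so for the second after the job is handed in, with the robot touching nothing.
It also fails if it takes over 72 s, if anything falls off the work surface, if the arm or the gripper's body presses on something with over 40 N, if the wrist force passes 120 N, or if a joint passes its speed limit or range.

## Robot

A 6-joint arm with a two-finger parallel gripper is mounted at the origin on a cart in front of the work surface, level with it; the furniture and walls round the work are solid. World frame = base frame: x ahead of the robot, y to its left, z up, the work surface at z = 0. Lengths are in m, angles in rad, forces in N, time in s.
With the tool pointing down it reaches from about 0.35 to 0.725 m from the base axis. Payload 4.3 kg.
Tool frame: the origin (TCP) lies on the centre line of the jaws, within the pads' length; the fingertips stand 25 mm ahead of it and the grasp point (between the pads) lies 6 mm ahead of it; z points along the fingers, y is the direction in which the jaws open and shut (so a half turn about z gives the same grasp; the last joint's range is limited). The gripper opens to 85 mm and grips with 20 to 120 N. Pads are 22 mm wide; open, the fingers measure 114 mm over their backs; the gripper's body (76 mm by 85 mm) begins 54 mm behind the grasp point. The pads swing forward as they close: fully open they stand 13 mm farther back than shut.
Start: joints at [1.158, 0.377, 0.081, 1.274, 0, 1.46], TCP at [0.171, 0.549, 0.256] pointing down, gripper open.
Joint ranges: [-2.72, 2.72], [-0.84, 1.66], [-1.02, 1.22], [-1.77, 2.12], [-1.37, 1.28], [-3.14, 3.14]. Speed limits (rad/s): [2.57, 2.57, 3.14, 3.14, 3.14, 3.14].

## Interface

Orientations are given as a unit quaternion [x, y, z, w].
In Python, from rig import sense, camera, camera_model, finish_job gives the robot as it stands.
- The arm moves only by the shell command python3 -m creep 'ROWS' [FORCE]. ROWS is a JSON object of lists of equal length, an entry for each row: "offset": the shift along the tool's x, y, z normalised to -1 to 1, where 1 is 0.75 m, a list of three; "rotation": the turn, a rotation vector about the tool's x, y, z normalised to -1 to 1, where 1 is 90 degrees, a list of three; "gripper": the closure, from -1 (fully open) to 1 (shut). A call has 1 to 10 rows; each row is the pose to reach, as a shift and turn from the pose commanded when the call began, along the tool's axes at that moment; what a row does not reach only later rows make up. A row lasts 1/8 s, in which the tool goes at most 62.5 mm and 10.7 degrees, less where a joint would pass 70% of its speed; a pose out of reach is approached as far as the arm can. A call with a number of a shift or a turn outside -1 to 1 is refused whole. A call with a gripper value outside its range is refused whole. The fingers move at their own pace and stop on an object; FORCE is the grip in N (left out, the last holds). Time passes only in rows, so rows that repeat a pose let the fingers close. It gives the time, the measured TCP pose, the force and the opening at its end, in the units of the state.
- sense(): the state, without advancing time (a new reading comes with each control period).
- camera(name): name is "scene" or "top" or "wrist"; returns (picture, depth): 400x640x3 uint8, red, green, blue; 400x640 float32, m along the optical axis (not along the pixel's ray), 0 where there is no reading.
- camera_model(name): a dict with "fx", "fy", "cx", "cy" (pixels), "rvec" (rotation vector, rad) and "tvec" (3), from world to camera coordinates, as OpenCV has them; the wrist camera has in their place "T_tool_cam" (4x4, takes a point from camera to tool coordinates, whose origin is the TCP and whose axes are the flange's). Camera axes: x right, y down, z forward; pixel columns grow to the right and rows downward; lengths in m; the calibration is good to about 2 mm. A picture is of the moment at which its call begins: read the wrist's pose just before it. camera_model takes no time and is no camera call.
- finish_job(): hands the job in, once; it reports no verdict.
The state is a dict: "time": time; "q": joint angles; "joint_vel": joint speeds; "joint_efforts": joint torques, N m; "tcp_pos": TCP position; "eef_rot": TCP orientation; "wrist_force": force on the tool from outside, world axes, zero at the start; "torque": the same for the moment, N m; "grip_width": finger opening in m.
Only numpy, scipy, OpenCV 4.12 (cv2) and the standard library are available. Lean on these libraries where they do the work, as an engineer would, in place of code of your own. Each camera call takes 0.05 s, during which the arm holds its last target.

## Working session

There is one attempt and no reset: what is moved stays moved. The work goes in short steps, Python scripts to look and compute and a shell command to move; the robot and the scene stay as the last step left them, time stands still between calls to the robot, and variables do not carry over. Pictures are saved under pics/ and viewed, and the job is handed in when it is done.

```bash
ls; mkdir -p pics; python3 - <<'E'
from rig import *
import cv2,numpy as np
s=sense();print(s)
for n in ["scene","top","wrist"]:
    p,d=camera(n);cv2.imwrite(f"pics/{n}0.png",p[:,:,::-1]);np.savez(f"pics/{n}0.npz",p=p,d=d);print(n,camera_model(n))
E
```

```text
pics
{'time': 0.0, 'q': array([1.15767770e+00, 3.78070139e-01, 7.96521118e-02, 1.27437295e+00,
       1.97320389e-05, 1.46049036e+00]), 'joint_vel': array([-0.00119831, -0.00095903, -0.00056049,  0.00062055,  0.00060062,
       -0.00157282]), 'joint_efforts': array([-3.52333313e-05, -4.63606560e+01,  2.69872963e+01,  2.06779997e-02,
       -5.44089232e-05,  6.34708179e-07]), 'tcp_pos': array([0.17122558, 0.54830476, 0.25536691]), 'eef_rot': array([ 1.50828458e-01,  9.88559448e-01, -9.60814161e-04, -2.67573507e-04]), 'wrist_force': array([0.71012465, 0.64232939, 0.09792928]), 'torque': array([ 0.02118889, -0.01904857, -0.01466124]), 'grip_width': 0.08558555018137551}
scene {'fx': 509.761225930179, 'fy': 509.761225930179, 'cx': 325.48897709500926, 'cy': 197.13674505782714, 'rvec': array([ 1.98911628, -0.97965648,  0.54653965]), 'tvec': array([-0.49264317,  0.21897672,  0.71272454])}
top {'fx': 419.7205284519615, 'fy': 419.7205284519615, 'cx': 321.3741028319048, 'cy': 199.3856443275585, 'rvec': array([ 2.15119257, -2.10671423,  0.15747736]), 'tvec': array([-0.25081645,  0.49816838,  0.89449565])}
wrist {'fx': 346.5236361469359, 'fy': 346.5236361469359, 'cx': 311.35375206455495, 'cy': 200.06292764539103, 'T_tool_cam': array([[ 1.10863906e-04, -9.60489658e-01, -2.78315655e-01,
         7.01014518e-02],
       [ 9.99999968e-01,  4.33824629e-05,  2.48622360e-04,
         1.44688361e-04],
       [-2.26725187e-04, -2.78315674e-01,  9.60489633e-01,
        -1.16818146e-01],
       [ 0.00000000e+00,  0.00000000e+00,  0.00000000e+00,
         1.00000000e+00]])}
```

View pics/scene0.png

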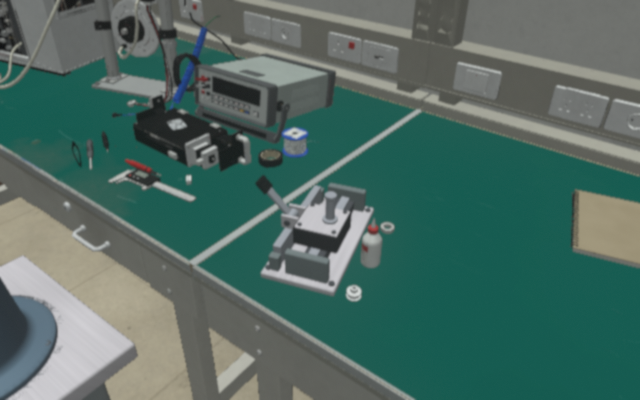

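View pics/top0.png

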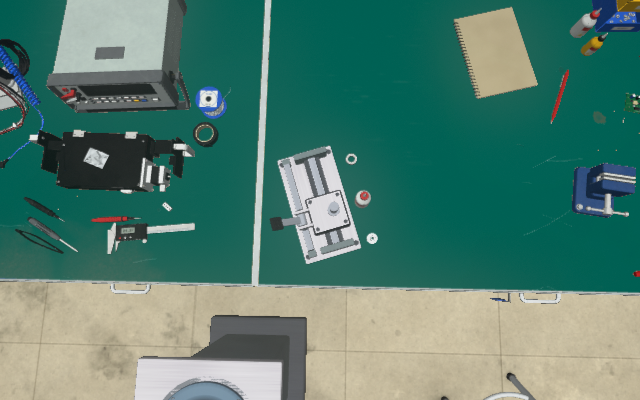

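View pics/wrist0.png

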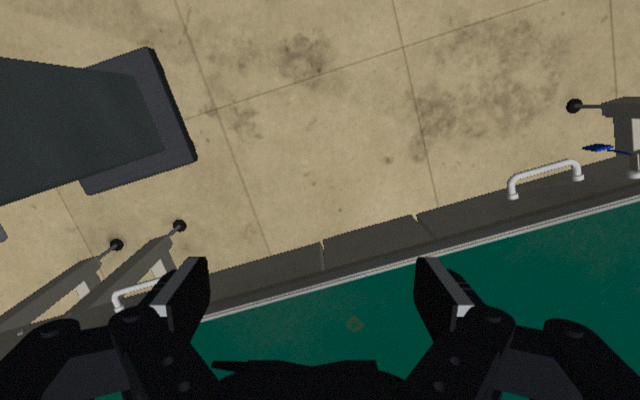

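```bash
cat > h.py <<'E'
import numpy as np,cv2
from rig import *
from scipy.spatial.transform import Rotation as R
def ray(name,uv,z):
    m=camera_model(name);Rm=cv2.Rodrigues(m['rvec'])[0];c=-Rm.T@m['tvec']
    d=Rm.T@np.array([(uv[0]-m['cx'])/m['fx'],(uv[1]-m['cy'])/m['fy'],1]);return c+d*(z-c[2])/d[2]
def unp(name,uv,d):
    m=camera_model(name);Rm=cv2.Rodrigues(m['rvec'])[0]
    return Rm.T@(np.array([(uv[0]-m['cx'])/m['fx'],(uv[1]-m['cy'])/m['fy'],1])*d-m['tvec'])
def proj(name,P):
    m=camera_model(name);return cv2.projectPoints(np.array(P,float).reshape(-1,1,3),m['rvec'],m['tvec'],np.array([[m['fx'],0,m['cx']],[0,m['fy'],m['cy']],[0,0,1]]),None)[0][:,0]
E
python3 - <<'E'
from h import *
print(proj('top',[[0,0,0],[.171,.549,.256],[.5,0,0]]),proj('scene',[[.171,.549,.256]]))
z=np.load('pics/top0.npz');p=z['p'];d=z['d']
c=p[130:280,260:390];cv2.imwrite('pics/topz.png',cv2.resize(c[:,:,::-1],None,fx=5,fy=4.0*1,interpolation=cv2.INTER_CUBIC)[:600])
z=np.load('pics/scene0.npz');c=z['p'][165:315,240:410];cv2.imwrite('pics/scz.png',cv2.resize(c[:,:,::-1],None,fx=4,fy=4,interpolation=cv2.INTER_CUBIC))
E
```

```text
[[ 203.68452578  433.13914975]
 [-172.63157083  370.63964514]
 [ 218.21702643  201.50585219]] [[-115.16390926   58.08148101]]
```

View pics/topz.png

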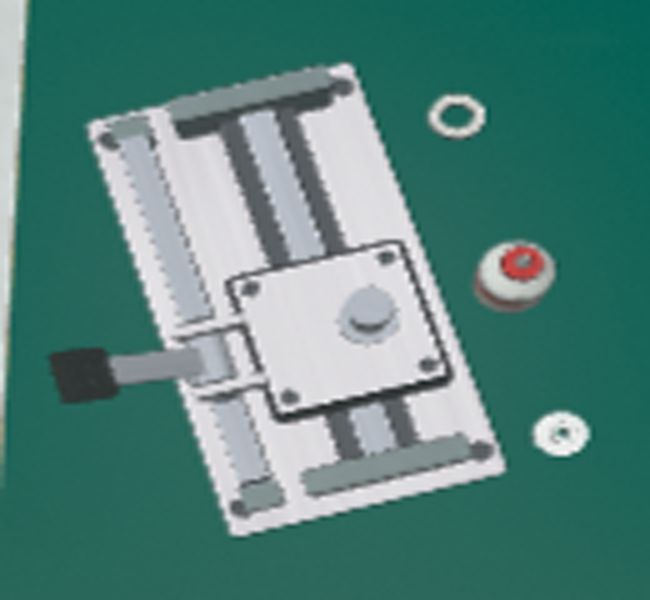

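View pics/scz.png

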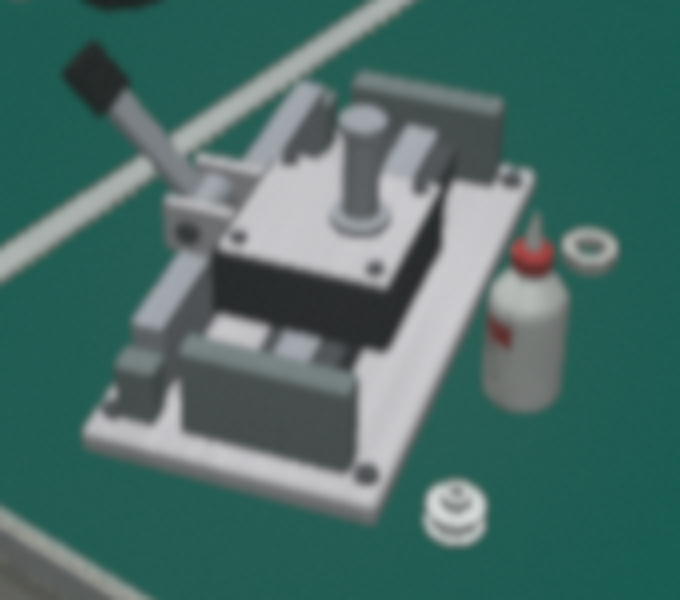

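```bash
python3 - <<'E'
from h import *
TL,TR,BR,BL=[ray('top',((u)/5+260-.4,v/4+130-.4),.012)[:2] for u,v in [(88,123),(350,63),(505,468),(232,537)]]
print(TL,TR,BR,BL,[np.linalg.norm(a-b) for a,b in [(TL,TR),(TR,BR),(BR,BL),(BL,TL)]])
c=(TL+TR+BR+BL)/4
ey=(TL+TR-BL-BR);ey/=np.linalg.norm(ey);ex0=(TR+BR-TL-BL);ex0/=np.linalg.norm(ex0)
print('c',c,'ey',ey,'ex',ex0,np.degrees(np.arctan2(*ey[::-1])),np.degrees(np.arctan2(*ex0[::-1]))+90)
z=np.load('pics/top0.npz');p=z['p'].astype(int);d=z['d']
for nm,(u,v) in dict(head=(367,302),toe=(84,373),plate=(400,150)).items():
    U,V=u/5+260,v/4+130; print(nm,unp('top',(U-.4,V-.4),d[int(round(V)),int(round(U))]))
print('head ray',ray('top',(366/5+260-.4,303/4+130-.4),.132),'toe ray',ray('top',(84/5+260-.4,374/4+130-.4),.129))
for n in ('flux',(517,262),.095),('pulley',(560,434),.018),('bear',(457,117),.008): print(n[0],ray('top',(n[1][0]/5+259.6,n[1][1]/4+129.6),n[2]))
# scene cross-check
for nm,uv,zz in [('head',(363/4+240,118/4+165),.132),('toe',(95/4+240,78/4+165),.129),('BR',(372/4+240,515/4+165),.012),('TR',(535/4+240,175/4+165),.012),('BL',(83/4+240,432/4+165),.012)]:
    print(nm,ray('scene',(uv[0]-.4,uv[1]-.4),zz))
E
```

```text
[ 0.59782941 -0.1349917 ] [ 0.63617109 -0.25629308] [ 0.40209156 -0.33029656] [ 0.36114466 -0.20875203] [np.float64(0.12721678392292518), np.float64(0.24549897306572926), np.float64(0.12825647614125307), np.float64(0.24791179131773827)]
c [ 0.49930918 -0.23258334] ey [0.95410419 0.29947486] ex [ 0.31037335 -0.95061474] 17.426064449343897 18.0817315226882
head [ 0.47662905 -0.2654078   0.1338425 ]
toe [ 0.35169346 -0.25653352  0.96005487]
plate [ 0.58657862 -0.28066769  0.00312181]
head ray [ 0.47639562 -0.26503776  0.132     ] toe ray [ 0.43887285 -0.15343574  0.129     ]
flux [ 0.50487986 -0.32811402  0.095     ]
pulley [ 0.42122016 -0.35427452  0.018     ]
bear [ 0.60564089 -0.30683833  0.008     ]
head [ 0.47483144 -0.26597433  0.132     ]
toe [ 0.4326294  -0.15780228  0.129     ]
BR [ 0.39562236 -0.33281999  0.012     ]
TR [ 0.63386563 -0.25756597  0.012     ]
BL [ 0.36041062 -0.21015344  0.012     ]
```

```bash
cat >> h.py <<'E'
ex=np.array([.304,-.953,0]);ex/=np.linalg.norm(ex);ez=np.array([0,0,1.]);ey=np.cross(ez,ex)
C=np.array([.498,-.233,0])
def W(x,y,z): return C+x*ex+y*ey+z*ez
def tool(theta,phi=0):
    "z tilted theta(deg) toward rail +x, phi toward rail +y ; x_t ~ -ey"
    z=-ez*np.cos(np.radians(theta))+ex*np.sin(np.radians(theta))
    Rm=np.column_stack([-ey,np.cross(z,-ey),z])
    return R.from_rotvec(ex*np.radians(phi)).as_matrix()@Rm   # rot about ex moves -z toward +y
def goal(tip,Rm,pos=None,q=None,tipd=.025):
    s=sense();pos=s['tcp_pos'] if pos is None else pos;R0=R.from_quat(s['eef_rot'] if q is None else q).as_matrix()
    t=np.array(tip)-tipd*Rm[:,2]
    print('tcp goal',t.round(4),'offset',((R0.T@(t-pos))/.75).round(4),'rot',(R.from_matrix(R0.T@Rm).as_rotvec()/(np.pi/2)).round(4))
def rel(p): # world->rail
    d=np.asarray(p)-C;return np.array([d@ex,d@ey,d[2]])
def st():
    s=sense();Rm=R.from_quat(s['eef_rot']).as_matrix();tip=s['tcp_pos']+.025*Rm[:,2];f=s['wrist_force']
    print('t',round(s['time'],2),'tip(rail)',rel(tip).round(4),'F(rail)',np.array([f@ex,f@ey,f[2]]).round(1),'z',(Rm[:,2]@np.column_stack([ex,ey,ez])).round(3),'w',round(s['grip_width'],4))
E
python3 - <<'E'
from h import *
print(tool(0).round(2),tool(0,10)[:,2]@ey,tool(50)[:,2]@ex);st();goal([.42,.25,.26],tool(0))
E
python3 -m creep '{"offset":[[-0.1,-0.06,-0.02],[-0.2,-0.12,-0.04],[-0.3,-0.18,-0.04],[-0.36,-0.23,-0.04],[-0.4,-0.26,-0.04],[-0.43,-0.28,-0.04],[-0.43,-0.28,-0.04],[-0.43,-0.28,-0.04]],"rotation":[[0,0,-0.1],[0,0,-0.2],[0,0,-0.3],[0,0,-0.39],[0,0,-0.39],[0,0,-0.39],[0,0,-0.39],[0,0,-0.39]],"gripper":[1,1,1,1,1,1,1,1]}' 20; python3 -c "
from h import *
st()"
```

```text
[[-0.95 -0.3   0.  ]
 [-0.3   0.95  0.  ]
 [ 0.    0.   -1.  ]] 0.17364817766693033 0.7660444431189781
t 0.15 tip(rail) [-0.8437 -0.0738  0.2306] F(rail) [-0.6  0.1 -0.1] z [ 0.001 -0.001 -1.   ] w 0.0852
tcp goal [0.42  0.25  0.285] offset [-0.4352 -0.281  -0.0389] rot [-0.0009 -0.0004 -0.3893]
time: 1.15
tcp_pos: [0.4167, 0.2519, 0.2861]
eef_rot: [-0.153, 0.988, 0.0, -0.0]
wrist_force: [-0.7, 0.7, -0.7]
grip_width: -0.0001
t 1.15 tip(rail) [-0.4867  0.0699  0.2611] F(rail) [-0.9 -0.4 -0.7] z [-0.001 -0.001 -1.   ] w -0.0001
```

```bash
python3 - <<'E'
from h import *
goal(W(-.0735,-.031,.165),tool(0))
E
```

```text
tcp goal [ 0.4461 -0.1724  0.19  ] offset [ 0.1341 -0.5511  0.1278] rot [ 0.0004 -0.0004 -0.0005]
```

```bash
python3 -m creep '{"offset":[[0.02,-0.08,0],[0.04,-0.16,0],[0.06,-0.24,0],[0.08,-0.32,0],[0.1,-0.4,0],[0.12,-0.48,0],[0.134,-0.551,0.03],[0.134,-0.551,0.08],[0.134,-0.551,0.128],[0.134,-0.551,0.128]],"rotation":[[0,0,0],[0,0,0],[0,0,0],[0,0,0],[0,0,0],[0,0,0],[0,0,0],[0,0,0],[0,0,0],[0,0,0]],"gripper":[1,1,1,1,1,1,1,1,1,1]}'; python3 - <<'E'
from h import *
st()
for n in ["scene","wrist","top"]:
    p,d=camera(n);np.savez(f"pics/{n}1.npz",p=p,d=d)
    c={'scene':p[115:315,200:400],'wrist':p,'top':p[100:300,240:440]}[n]
    cv2.imwrite(f"pics/{n}1.png",cv2.resize(c[:,:,::-1],None,fx=1 if n=='wrist' else 3,fy=1 if n=='wrist' else 3,interpolation=cv2.INTER_CUBIC))
E
```

```text
time: 2.4
tcp_pos: [0.4451, -0.1691, 0.1877]
eef_rot: [-0.156, 0.988, 0.002, -0.003]
wrist_force: [-0.9, 0.6, 0.3]
grip_width: -0.0002
t 2.4 tip(rail) [-0.0771 -0.0311  0.1627] F(rail) [-0.8 -0.7  0.3] z [-0.005 -0.004 -1.   ] w -0.0002
```

View pics/scene1.png

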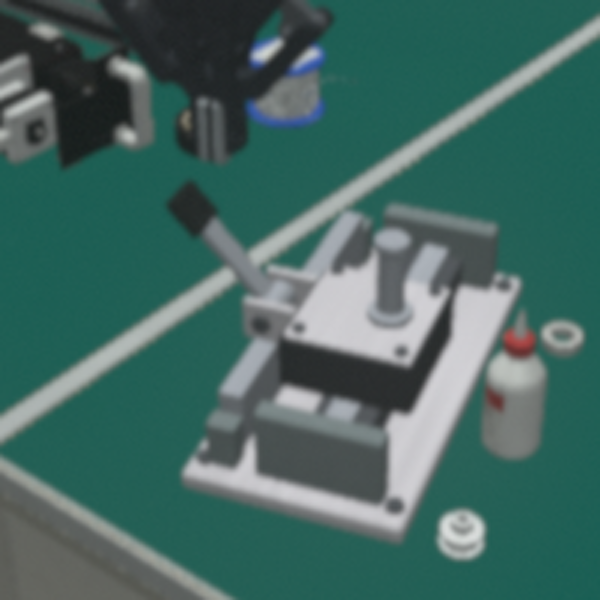

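View pics/wrist1.png

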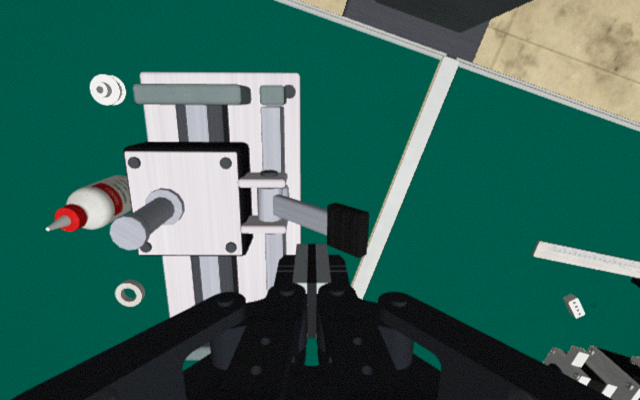

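View pics/top1.png

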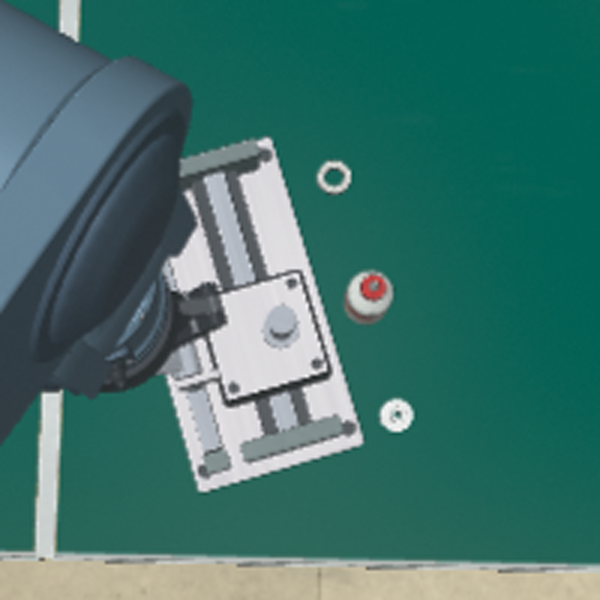

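```bash
cat >> h.py <<'E'
def wproj(P,s=None):
    s=s or sense();m=camera_model('wrist');T=np.array(m['T_tool_cam']);Rm=R.from_quat(s['eef_rot']).as_matrix()
    pt=Rm.T@(np.array(P)-s['tcp_pos']);pc=T[:3,:3].T@(pt-T[:3,3]);return (pc[:2]/pc[2]*m['fx']+[m['cx'],m['cy']]).round(1)
E
python3 - <<'E'
from h import *
for n,P in dict(toe=W(-.093,-.031,.125),post=W(.025,-.031,.132),foot=W(.025,-.031,.08),hinge=W(-.045,-.031,.07),tip=W(-.0771,-.0311,.1627),tl=W(-.065,-.125,.012),lt=W(.065,-.125,.012)).items():
    print(n,wproj(P),proj('scene',P),)
print(((proj('scene',W(-.093,-.031,.125))-[200,115])*3+1))
E
```

```text
toe [345.5 225.1] [[264.77807626 183.42000189]]
post [129.9 228.8] [[330.93232413 193.8276573 ]]
foot [168.  201.6] [[330.12035495 219.59172184]]
hinge [271.3 198. ] [[291.61888933 215.66175024]]
tip [318.6 253.4] [[272.5268509  165.94488038]]
tl [301.   65.3] [[259.34567842 272.72734582]]
lt [138.6  64.8] [[333.78063904 292.29709201]]
[[195.33422877 206.26000566]]
```

```bash
python3 -m creep '{"offset":[[0,0,0.01],[0,0,0.02],[0,0,0.03],[0,0,0.03]],"rotation":[[0,0,0],[0,0,0],[0,0,0],[0,0,0]],"gripper":[1,1,1,1]}'; python3 - <<'E'
from h import *
st()
for a in (.85,.7,.55,.4,.25,.1,0): print(a,(-.045-.07*np.cos(a)+.004*np.sin(a)).round(4),(.07+.07*np.sin(a)+.004*np.cos(a)).round(4))
E
```

```text
time: 3.05
tcp_pos: [0.4463, -0.1717, 0.167]
eef_rot: [-0.154, 0.988, 0.001, -0.001]
wrist_force: [0.7, -0.7, -0.0]
grip_width: 0.0001
t 3.05 tip(rail) [-0.0742 -0.0306  0.142 ] F(rail) [ 0.9  0.4 -0. ] z [-0.001 -0.001 -1.   ] w 0.0001
0.85 -0.0882 0.1252
0.7 -0.096 0.1182
0.55 -0.1026 0.11
0.4 -0.1079 0.1009
0.25 -0.1118 0.0912
0.1 -0.1143 0.081
0 -0.115 0.074
```

```bash
python3 -m creep '{"offset":[[0,0,0.006],[0,0,0.012],[0,0,0.018],[0,0,0.0224],[0.0,0.003,0.025],[0,0.006,0.028],[0,0.01,0.0317],[0,0.01,0.0317]],"rotation":[[0,0,0],[0,0,0],[0,0,0],[0,0,0],[0,0,0],[0,0,0],[0,0,0],[0,0,0]],"gripper":[1,1,1,1,1,1,1,1]}'; python3 - <<'E'
from h import *
st()
for n in ["scene"]:
    p,d=camera(n)
    c={'scene':p[140:290,220:370]}[n]
    cv2.imwrite(f"pics/{n}2.png",cv2.resize(c[:,:,::-1],None,fx=4,fy=4,interpolation=cv2.INTER_CUBIC))
E
```

```text
time: 4.05
tcp_pos: [0.4445, -0.1645, 0.1439]
eef_rot: [-0.154, 0.988, 0.0, -0.0]
wrist_force: [0.4, -0.1, 0.7]
grip_width: -0.0
t 4.05 tip(rail) [-0.0815 -0.0301  0.1189] F(rail) [0.2 0.4 0.7] z [-0. -0. -1.] w -0.0
```

View pics/scene2.png

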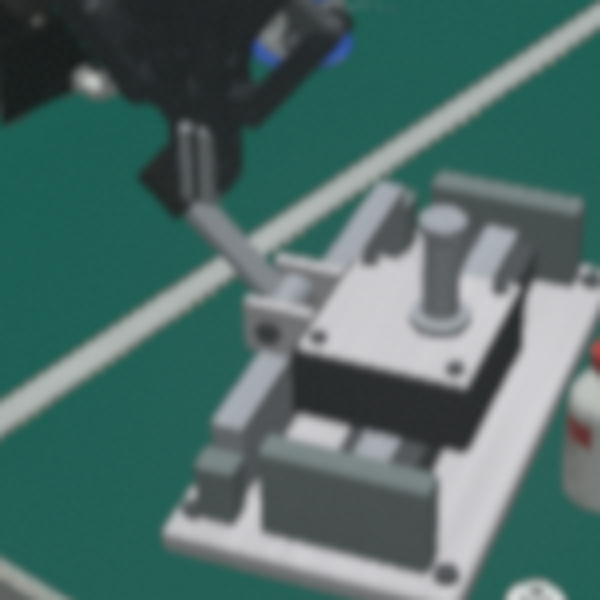

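```bash
python3 -m creep '{"offset":[[0,0.002,0.0022],[0,0.004,0.0045],[0,0.006,0.0072],[0,0.0088,0.011],[0,0.011,0.014],[0,0.0135,0.0185],[0,0.0159,0.0231],[0,0.0159,0.0231]],"rotation":[[0,0,0],[0,0,0],[0,0,0],[0,0,0],[0,0,0],[0,0,0],[0,0,0],[0,0,0]],"gripper":[1,1,1,1,1,1,1,1]}'; python3 - <<'E'
from h import *
st()
E
python3 -m creep '{"offset":[[0,0.001,0.0025],[0,0.002,0.005],[0,0.003,0.0075],[0,0.0041,0.01],[0,0.0052,0.0129],[0,0.0052,0.0129]],"rotation":[[0,0,0],[0,0,0],[0,0,0],[0,0,0],[0,0,0],[0,0,0]],"gripper":[1,1,1,1,1,1]}'; python3 - <<'E'
from h import *
st()
E
```

```text
time: 5.1
tcp_pos: [0.4411, -0.1532, 0.1266]
eef_rot: [-0.154, 0.988, 0.0, 0.0]
wrist_force: [-0.2, -0.2, 2.4]
grip_width: 0.0001
t 5.1 tip(rail) [-0.0933 -0.0299  0.1016] F(rail) [ 0.1 -0.3  2.4] z [-0.     0.001 -1.   ] w 0.0001
time: 5.85
tcp_pos: [0.4399, -0.1493, 0.1171]
eef_rot: [-0.154, 0.988, 0.0, 0.0]
wrist_force: [0.6, 2.3, 4.3]
grip_width: -0.0
t 5.85 tip(rail) [-0.0975 -0.0299  0.0921] F(rail) [-2.   1.3  4.3] z [-0.001  0.001 -1.   ] w -0.0
```

```bash
python3 -m creep '{"offset":[[0,0.0008,0.002],[0,0.0015,0.004],[0,0.002,0.006],[0,0.0025,0.008],[0,0.003,0.01],[0,0.003,0.01]],"rotation":[[0,0,0],[0,0,0],[0,0,0],[0,0,0],[0,0,0],[0,0,0]],"gripper":[1,1,1,1,1,1]}'; python3 - <<'E'
from h import *
st()
p,d=camera('scene')
c=p[140:290,220:370]
cv2.imwrite(f"pics/scene3.png",cv2.resize(c[:,:,::-1],None,fx=4,fy=4,interpolation=cv2.INTER_CUBIC))
E
```

```text
time: 6.6
tcp_pos: [0.4392, -0.147, 0.1095]
eef_rot: [-0.154, 0.988, 0.001, 0.0]
wrist_force: [-0.0, 2.3, 4.7]
grip_width: 0.0
t 6.6 tip(rail) [-0.0998 -0.0299  0.0845] F(rail) [-2.2  0.6  4.7] z [-0.001  0.001 -1.   ] w 0.0
```

View pics/scene3.png

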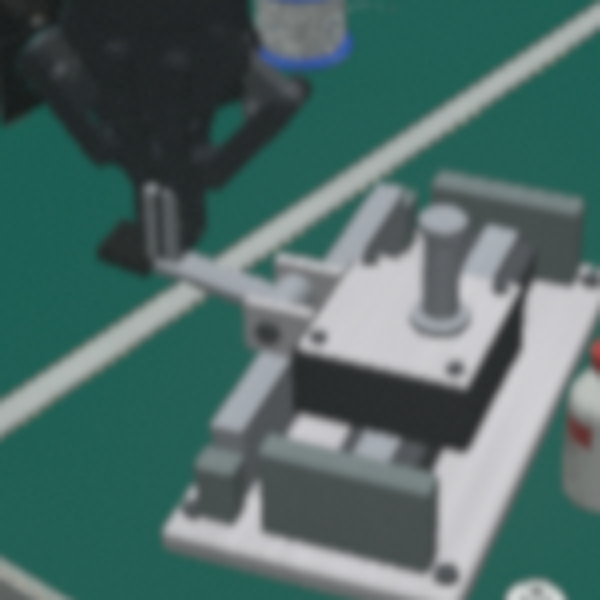

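```bash
python3 -m creep '{"offset":[[0,0.0002,0.001],[0,0.0004,0.002],[0,0.0006,0.003],[0,0.0008,0.004],[0,0.001,0.005],[0,0.001,0.006],[0,0.001,0.007],[0,0.001,0.0075],[0,0.001,0.008],[0,0.001,0.008]],"rotation":[[0,0,0],[0,0,0],[0,0,0],[0,0,0],[0,0,0],[0,0,0],[0,0,0],[0,0,0],[0,0,0],[0,0,0]],"gripper":[1,1,1,1,1,1,1,1,1,1]}'; python3 - <<'E'
from h import *
st()
E
```

```text
time: 7.9
tcp_pos: [0.4389, -0.1465, 0.1035]
eef_rot: [-0.154, 0.988, 0.0, 0.0]
wrist_force: [-0.5, 3.4, 5.4]
grip_width: 0.0001
t 7.9 tip(rail) [-0.1004 -0.0301  0.0785] F(rail) [-3.4  0.6  5.4] z [-0.001  0.    -1.   ] w 0.0001
```

```bash
python3 -m creep '{"offset":[[0,0,0.0006],[0,0,0.0012],[0,0,0.0018],[0,0,0.0024],[0,0,0.003],[0,0,0.0036],[0,0,0.0042],[0,0,0.0042]],"rotation":[[0,0,0],[0,0,0],[0,0,0],[0,0,0],[0,0,0],[0,0,0],[0,0,0],[0,0,0]],"gripper":[1,1,1,1,1,1,1,1]}'; python3 - <<'E'
from h import *
st()
E
```

```text
time: 8.9
tcp_pos: [0.4388, -0.1468, 0.1003]
eef_rot: [-0.154, 0.988, 0.0, -0.0]
wrist_force: [0.2, 2.9, 4.2]
grip_width: -0.0004
t 8.9 tip(rail) [-0.1001 -0.0302  0.0753] F(rail) [-2.7  1.   4.2] z [-0. -0. -1.] w -0.0004
```

```bash
python3 -m creep '{"offset":[[0,0,0.0005],[0,0,0.001],[0,0,0.0015],[0,0,0.002],[0,0,0.002]],"rotation":[[0,0,0],[0,0,0],[0,0,0],[0,0,0],[0,0,0]],"gripper":[1,1,1,1,1]}'; python3 - <<'E'
from h import *
st()
p,d=camera('scene')
c=p[140:290,220:370]
cv2.imwrite(f"pics/scene4.png",cv2.resize(c[:,:,::-1],None,fx=4,fy=4,interpolation=cv2.INTER_CUBIC))
E
```

```text
time: 9.52
tcp_pos: [0.4389, -0.1471, 0.0988]
eef_rot: [-0.154, 0.988, -0.0, -0.0]
wrist_force: [-0.7, 0.6, 2.7]
grip_width: 0.0001
t 9.53 tip(rail) [-0.0998 -0.0302  0.0738] F(rail) [-0.8 -0.5  2.7] z [ 0. -0. -1.] w 0.0001
```

View pics/scene4.png

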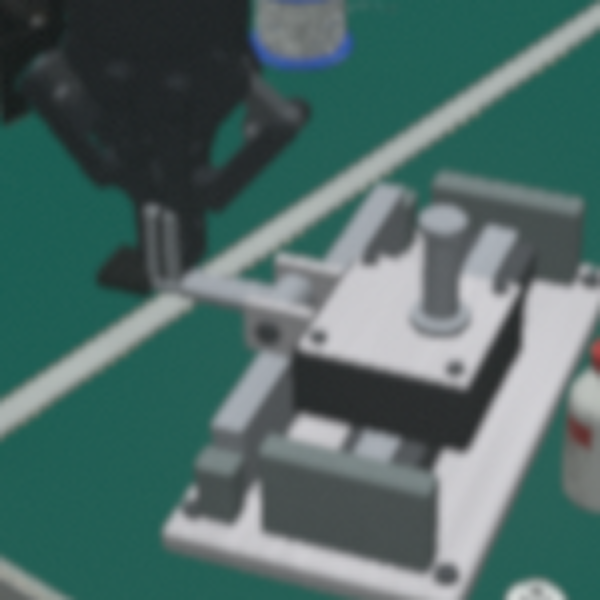

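```bash
python3 -m creep '{"offset":[[0,0,0.0005],[0,0,0.001],[0,0,0.0015],[0,0,0.002],[0,0,0.0025],[0,0,0.0025]],"rotation":[[0,0,0],[0,0,0],[0,0,0],[0,0,0],[0,0,0],[0,0,0]],"gripper":[1,1,1,1,1,1]}'; python3 - <<'E'
from h import *
st()
E
```

```text
time: 10.32
tcp_pos: [0.439, -0.147, 0.0983]
eef_rot: [-0.154, 0.988, -0.0, 0.0]
wrist_force: [-3.7, 2.9, 15.3]
grip_width: 0.0003
t 10.32 tip(rail) [-0.0998 -0.03    0.0733] F(rail) [-3.9 -2.6 15.3] z [ 0.001  0.    -1.   ] w 0.0003
```

```bash
python3 - <<'E'
from h import *
goal(W(-.10,-.065,.17),tool(0,0));goal(W(.025,-.066,.17),tool(0,15))
E
```

```text
tcp goal [ 0.4057 -0.1575  0.195 ] offset [ 0.0465  0.0002 -0.129 ] rot [-0.0005  0.0003  0.0006]
tcp goal [ 0.4366 -0.2788  0.1941] offset [ 0.0567 -0.1665 -0.1277] rot [-0.0004 -0.1664  0.0007]
```

```bash
python3 -m creep '{"offset":[[0,0,-0.02],[0,0,-0.07],[0,0,-0.128],[0.02,-0.06,-0.128],[0.04,-0.12,-0.128],[0.0567,-0.1665,-0.128],[0.0567,-0.1665,-0.128],[0.0567,-0.1665,-0.128]],"rotation":[[0,0,0],[0,0,0],[0,0,0],[0,-0.05,0],[0,-0.1,0],[0,-0.1664,0],[0,-0.1664,0],[0,-0.1664,0]],"gripper":[1,1,1,1,1,1,1,1]}'; python3 - <<'E'
from h import *
st()
for n in ["scene","wrist","top"]:
    p,d=camera(n)
    c={'scene':p[140:290,220:370],'wrist':p,'top':p[130:280,240:390]}[n]
    f=1 if n=='wrist' else 4
    cv2.imwrite(f"pics/{n}5.png",cv2.resize(c[:,:,::-1],None,fx=f,fy=f,interpolation=cv2.INTER_CUBIC))
for n,P in dict(post=W(.025,-.031,.132),foot=W(.025,-.031,.08),toe=W(-.118,-.031,.074)).items(): print(n,wproj(P))
goal(W(.025,-.066,.107),tool(0,15))
E
```

```text
time: 11.32
tcp_pos: [0.436, -0.2784, 0.1925]
eef_rot: [-0.153, 0.98, 0.021, 0.128]
wrist_force: [0.7, 0.3, 0.4]
grip_width: -0.0001
t 11.32 tip(rail) [ 0.0244 -0.0665  0.1683] F(rail) [-0.   0.8  0.4] z [-0.001  0.257 -0.966] w -0.0001
post [309.4 265.2]
foot [309.7 216.3]
toe [504.2 212.2]
tcp goal [ 0.4366 -0.2788  0.1311] offset [ 0.0221 -0.0016  0.0792] rot [ 0.0009 -0.0006  0.0018]
```

View pics/scene5.png

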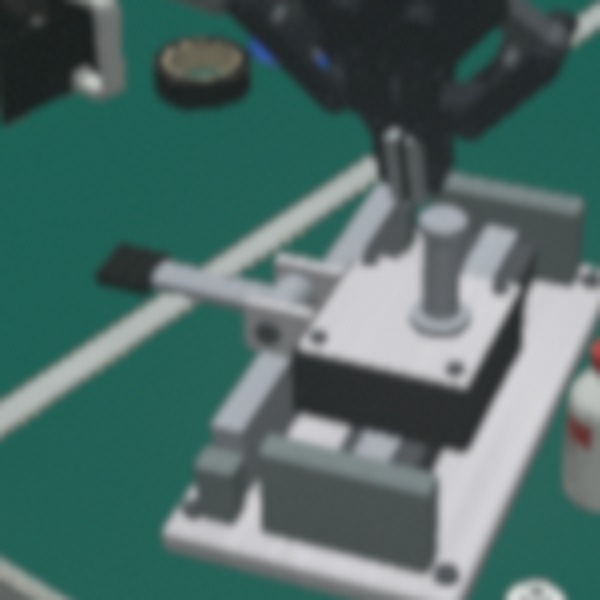

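View pics/wrist5.png

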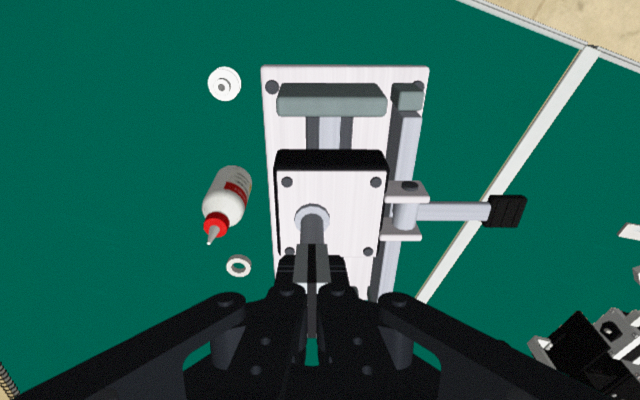

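```bash
python3 - <<'E'
from h import *
for P in (W(.0244,-.0665,.1683),W(.025,-.031,.132),W(.025,-.031,.168)): print((proj('scene',P)-[220,140])*4, wproj(P))
s=sense();print(s['tcp_pos'],R.from_quat(s['eef_rot']).as_matrix().round(2))
E
```

```text
[[414.89695439 184.00265065]] [310.3 260. ]
[[443.72929652 215.31062919]] [309.4 265.2]
[[446.114919   139.61399833]] [309.  313.8]
[ 0.43686005 -0.27752996  0.19283619] [[-0.92 -0.31  0.25]
 [-0.3   0.95  0.08]
 [-0.26  0.   -0.97]]
```

View pics/top5.png

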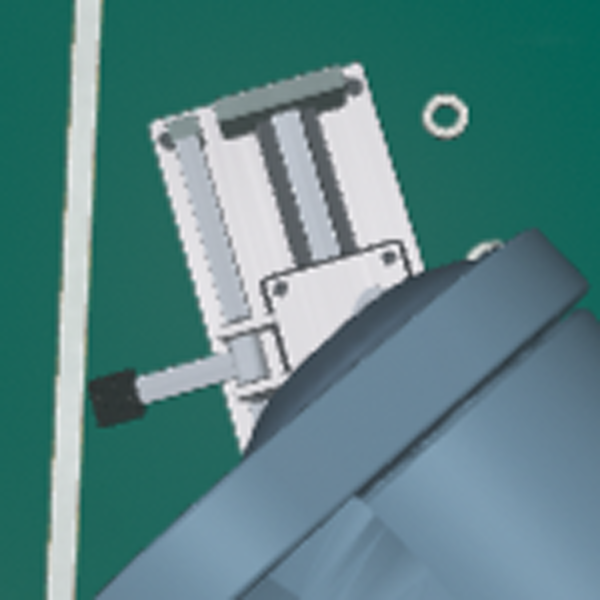

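```bash
python3 -m creep '{"offset":[[0.006,0,0.02],[0.011,0,0.04],[0.017,0,0.06],[0.022,0,0.078],[0.022,0,0.078],[0.022,0,0.078]],"rotation":[[0,0,0],[0,0,0],[0,0,0],[0,0,0],[0,0,0],[0,0,0]],"gripper":[1,1,1,1,1,1]}'; python3 - <<'E'
from h import *
st()
for n in ["scene"]:
    p,d=camera(n)
    c=p[170:270,270:370]
    cv2.imwrite(f"pics/{n}6.png",cv2.resize(c[:,:,::-1],None,fx=6,fy=6,interpolation=cv2.INTER_CUBIC))
print(R.from_quat(sense()['eef_rot']).as_matrix().T@ey/.75*.001)
E
```

```text
time: 12.22
tcp_pos: [0.4361, -0.2789, 0.1326]
eef_rot: [-0.153, 0.98, 0.02, 0.129]
wrist_force: [0.4, -0.2, 0.7]
grip_width: -0.0001
t 12.22 tip(rail) [ 0.0249 -0.0665  0.1084] F(rail) [0.3 0.3 0.7] z [-0.     0.259 -0.966] w -0.0001
[-1.28784186e-03 -1.84913163e-06  3.45308118e-04]
```

View pics/scene6.png

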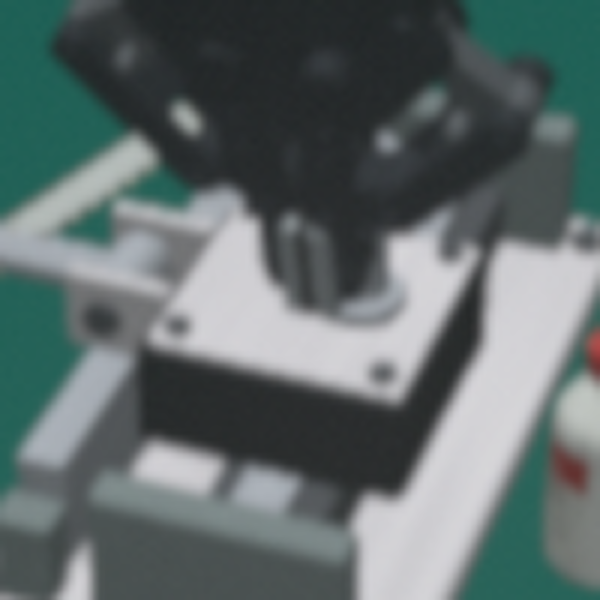

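```bash
python3 -m creep '{"offset":[[-0.004,0,0.001],[-0.008,0,0.0021],[-0.012,0,0.0032],[-0.0142,0,0.0038],[-0.0155,0,0.0042],[-0.0167,0,0.0045],[-0.0167,0,0.0045]],"rotation":[[0,0,0],[0,0,0],[0,0,0],[0,0,0],[0,0,0],[0,0,0],[0,0,0]],"gripper":[1,1,1,1,1,1,1]}'; python3 -c "
from h import *
st()"; python3 -m creep '{"offset":[[-0.0008,0,0.0002],[-0.0015,0,0.0004],[-0.0023,0,0.0006],[-0.0031,0,0.0008],[-0.0031,0,0.0008]],"rotation":[[0,0,0],[0,0,0],[0,0,0],[0,0,0],[0,0,0]],"gripper":[1,1,1,1,1]}';python3 -c "
from h import *
st()"
```

```text
time: 13.15
tcp_pos: [0.4481, -0.2751, 0.1321]
eef_rot: [-0.153, 0.98, 0.02, 0.129]
wrist_force: [0.2, 0.1, -0.6]
grip_width: 0.0
t 13.15 tip(rail) [ 0.0249 -0.0539  0.108 ] F(rail) [-0.   0.3 -0.6] z [-0.     0.258 -0.966] w 0.0
time: 13.78
tcp_pos: [0.4504, -0.2743, 0.1322]
eef_rot: [-0.153, 0.98, 0.02, 0.129]
wrist_force: [0.1, 0.5, 0.5]
grip_width: 0.0001
t 13.78 tip(rail) [ 0.0249 -0.0514  0.1081] F(rail) [-0.5  0.2  0.5] z [-0.     0.259 -0.966] w 0.0001
```

```bash
python3 -m creep '{"offset":[[-0.0005,0,0.0001],[-0.001,0,0.0003],[-0.0015,0,0.0004],[-0.0019,0,0.0005]],"rotation":[[0,0,0],[0,0,0],[0,0,0],[0,0,0]],"gripper":[1,1,1,1]}'; python3 -c "
from h import *
st()"
```

```text
time: 14.28
tcp_pos: [0.4518, -0.2739, 0.1322]
eef_rot: [-0.153, 0.98, 0.02, 0.129]
wrist_force: [0.5, 0.2, -0.3]
grip_width: 0.0003
t 14.28 tip(rail) [ 0.0249 -0.05    0.108 ] F(rail) [ 0.   0.6 -0.3] z [-0.     0.258 -0.966] w 0.0003
```

```bash
python3 -m creep '{"offset":[[-0.0005,0,0.0001],[-0.001,0,0.0003],[-0.0013,0,0.0003]],"rotation":[[0,0,0],[0,0,0],[0,0,0]],"gripper":[1,1,1]}'; python3 -c "
from h import *
st()"
```

```text
time: 14.65
tcp_pos: [0.4527, -0.2736, 0.1322]
eef_rot: [-0.153, 0.98, 0.02, 0.129]
wrist_force: [0.1, -0.4, -0.5]
grip_width: -0.0
t 14.65 tip(rail) [ 0.0249 -0.049   0.1081] F(rail) [ 0.4 -0.  -0.5] z [-0.     0.258 -0.966] w -0.0
```

```bash
python3 -m creep '{"offset":[[-0.0005,0,0.0001],[-0.001,0,0.0003],[-0.0015,0,0.0004]],"rotation":[[0,0,0],[0,0,0],[0,0,0]],"gripper":[1,1,1]}'; python3 -c "
from h import *
st()"
```

```text
time: 15.02
tcp_pos: [0.4536, -0.2733, 0.1322]
eef_rot: [-0.153, 0.98, 0.02, 0.128]
wrist_force: [-1.2, -0.5, 1.4]
grip_width: 0.0001
t 15.03 tip(rail) [ 0.0249 -0.0481  0.108 ] F(rail) [ 0.2 -1.3  1.4] z [-0.     0.258 -0.966] w 0.0001
```

```bash
python3 -m creep '{"offset":[[-0.0005,0,0.0001],[-0.001,0,0.0003],[-0.0013,0,0.0003]],"rotation":[[0,0,0],[0,0,0],[0,0,0]],"gripper":[1,1,1]}'; python3 -c "
from h import *
st()"
```

```text
time: 15.4
tcp_pos: [0.4542, -0.2731, 0.1321]
eef_rot: [-0.153, 0.98, 0.02, 0.128]
wrist_force: [-5.0, -1.9, 2.3]
grip_width: -0.0001
t 15.4 tip(rail) [ 0.0248 -0.0475  0.1079] F(rail) [ 0.3 -5.4  2.3] z [-0.     0.257 -0.966] w -0.0001
```

```bash
python3 -m creep '{"offset":[[-0.0004,0,0.0001],[-0.0008,0,0.0002]],"rotation":[[0,0,0],[0,0,0]],"gripper":[1,1]}'; python3 -c "
from h import *
st()"
```

```text
time: 15.65
tcp_pos: [0.4544, -0.273, 0.1321]
eef_rot: [-0.153, 0.98, 0.02, 0.128]
wrist_force: [-7.0, -1.6, 4.0]
grip_width: -0.0003
t 15.65 tip(rail) [ 0.0248 -0.0472  0.1079] F(rail) [-0.6 -7.1  4. ] z [-0.     0.256 -0.967] w -0.0003
```

```bash
python3 -m creep '{"offset":[[-0.0005,0,0.0001],[-0.001,0,0.0003],[-0.001,0,0.0003]],"rotation":[[0,0,0],[0,0,0],[0,0,0]],"gripper":[1,1,1]}'; python3 -c "
from h import *
st()"
```

```text
time: 16.02
tcp_pos: [0.4547, -0.2729, 0.132]
eef_rot: [-0.152, 0.98, 0.02, 0.127]
wrist_force: [-6.9, -0.5, 4.1]
grip_width: 0.0002
t 16.02 tip(rail) [ 0.0248 -0.047   0.1078] F(rail) [-1.7 -6.7  4.1] z [ 0.     0.255 -0.967] w 0.0002
```

```bash
python3 -m creep '{"offset":[[-0.0005,0,0.0001],[-0.001,0,0.0001],[-0.001,0,0.0001]],"rotation":[[0,0,0],[0,0,0],[0,0,0]],"gripper":[1,1,1]}'; python3 -c "
from h import *
st()"
```

```text
time: 16.4
tcp_pos: [0.455, -0.2728, 0.132]
eef_rot: [-0.152, 0.98, 0.02, 0.127]
wrist_force: [-9.0, -2.9, 5.2]
grip_width: -0.0002
t 16.4 tip(rail) [ 0.0248 -0.0467  0.1079] F(rail) [ 0.  -9.4  5.2] z [ 0.     0.254 -0.967] w -0.0002
```

```bash
python3 -m creep '{"offset":[[-0.0005,0,-0.0001],[-0.0009,0,-0.0002]],"rotation":[[0,0,0],[0,0,0]],"gripper":[1,1]}'; python3 -c "
from h import *
st()"
```

```text
time: 16.65
tcp_pos: [0.4551, -0.2727, 0.1321]
eef_rot: [-0.152, 0.98, 0.02, 0.126]
wrist_force: [-11.4, -3.1, 4.3]
grip_width: -0.0004
t 16.65 tip(rail) [ 0.0248 -0.0466  0.1079] F(rail) [ -0.5 -11.8   4.3] z [ 0.     0.253 -0.967] w -0.0004
```

```bash
python3 -m creep '{"offset":[[0,0,0],[-0.0002,0,0]],"rotation":[[0,0,0],[0,0,0]],"gripper":[1,1]}'; python3 -c "
from h import *
st()"
```

```text
time: 16.9
tcp_pos: [0.4552, -0.2727, 0.1321]
eef_rot: [-0.152, 0.98, 0.02, 0.126]
wrist_force: [-10.4, -3.9, 4.6]
grip_width: -0.0001
t 16.9 tip(rail) [ 0.0248 -0.0466  0.1079] F(rail) [  0.6 -11.1   4.6] z [ 0.     0.253 -0.967] w -0.0001
```

```bash
python3 -m creep '{"offset":[[-0.0003,0,0],[-0.0004,0,0],[-0.0004,0,0]],"rotation":[[0,0,0],[0,0,0],[0,0,0]],"gripper":[1,1,1]}'; python3 -c "
from h import *
st()"
```

```text
time: 17.27
tcp_pos: [0.4552, -0.2726, 0.1321]
eef_rot: [-0.152, 0.98, 0.02, 0.126]
wrist_force: [-12.0, -3.7, 4.8]
grip_width: 0.0002
t 17.27 tip(rail) [ 0.0248 -0.0465  0.1079] F(rail) [ -0.1 -12.5   4.8] z [ 0.     0.252 -0.968] w 0.0002
```

```bash
python3 -m creep '{"offset":[[-0.0001,0,0],[-0.0002,0,0],[-0.0002,0,0]],"rotation":[[0,0,0],[0,0,0],[0,0,0]],"gripper":[1,1,1]}'; python3 -c "
from h import *
st()"
```

```text
time: 17.65
tcp_pos: [0.4553, -0.2726, 0.1321]
eef_rot: [-0.152, 0.98, 0.019, 0.126]
wrist_force: [-12.0, -3.5, 4.7]
grip_width: 0.0001
t 17.65 tip(rail) [ 0.0248 -0.0464  0.1079] F(rail) [ -0.3 -12.5   4.7] z [ 0.     0.252 -0.968] w 0.0001
```

```bash
python3 -m creep '{"offset":[[0,0,0],[0,0,0],[-0.0001,0,0],[-0.0001,0,0]],"rotation":[[0,0,0],[0,0,0],[0,0,0],[0,0,0]],"gripper":[1,1,1,1]}'; python3 -c "
from h import *
st()"
```

```text
time: 18.15
tcp_pos: [0.4553, -0.2726, 0.1321]
eef_rot: [-0.152, 0.98, 0.019, 0.126]
wrist_force: [-11.8, -3.6, 5.5]
grip_width: 0.0001
t 18.15 tip(rail) [ 0.0248 -0.0464  0.1079] F(rail) [ -0.2 -12.3   5.5] z [ 0.     0.252 -0.968] w 0.0001
```

```bash
python3 -m creep '{"offset":[[0,0,0],[0,0,0],[-0.0001,0,0],[-0.0001,0,0]],"rotation":[[0,0,0],[0,0,0],[0,0,0],[0,0,0]],"gripper":[1,1,1,1]}'; python3 -c "
from h import *
st()"
```

```text
time: 18.65
tcp_pos: [0.4554, -0.2726, 0.1321]
eef_rot: [-0.152, 0.98, 0.019, 0.126]
wrist_force: [-11.7, -3.5, 4.6]
grip_width: 0.0
t 18.65 tip(rail) [ 0.0248 -0.0464  0.1079] F(rail) [ -0.2 -12.2   4.6] z [ 0.     0.252 -0.968] w 0.0
```

```bash
python3 -m creep '{"offset":[[0.005,0,-0.0014],[0.013,0,-0.0035],[0.026,0,-0.007],[0.01,0,-0.06],[-0.005,0,-0.11],[-0.005,0,-0.11]],"rotation":[[0,0,0],[0,0,0],[0,0,0],[0,0,0],[0,0,0],[0,0,0]],"gripper":[1,1,1,1,1,1]}'; python3 - <<'E'
from h import *
st();print(sense()['q'].round(2))
goal(W(-.22,-.031,.19),tool(30));goal(W(-.22,-.031,.16),tool(65))
E
```

```text
time: 19.4
tcp_pos: [0.4431, -0.2792, 0.2173]
eef_rot: [-0.153, 0.979, 0.017, 0.131]
wrist_force: [-0.1, 0.1, -1.3]
grip_width: -0.0003
t 19.4 tip(rail) [ 0.0274 -0.0598  0.1932] F(rail) [-0.1 -0.  -1.3] z [ 0.006  0.262 -0.965] w -0.0003
[-0.81  0.17 -0.33  0.95  0.24 -1.11]
tcp goal [ 0.3978 -0.0209  0.2117] offset [-0.0445  0.3464  0.0176] rot [ 0.3273  0.1655 -0.043 ]
tcp goal [ 0.3947 -0.0112  0.1706] offset [-0.0301  0.3603  0.0703] rot [ 0.7138  0.1511 -0.0947]
```

```bash
python3 -m creep '{"offset":[[-0.02,0.07,0],[-0.04,0.14,0],[-0.04,0.21,0],[-0.04,0.28,0.01],[-0.04,0.34,0.02],[-0.0445,0.346,0.02],[-0.04,0.35,0.035],[-0.033,0.356,0.055],[-0.03,0.36,0.07],[-0.03,0.36,0.07]],"rotation":[[0,0.08,0],[0.08,0.16,-0.01],[0.16,0.165,-0.02],[0.25,0.165,-0.03],[0.327,0.1655,-0.043],[0.42,0.16,-0.056],[0.51,0.158,-0.07],[0.6,0.155,-0.08],[0.7138,0.151,-0.0947],[0.7138,0.151,-0.0947]],"gripper":[1,1,1,1,1,1,1,1,1,1]}'; python3 - <<'E'
from h import *
st();print(sense()['q'].round(2))
goal(W(-.18,-.031,.040),tool(65))
p,d=camera('scene');cv2.imwrite("pics/scene7.png",p[:,:,::-1])
p,d=camera('wrist');cv2.imwrite("pics/wrist7.png",p[:,:,::-1])
for P in (W(-.118,-.031,.074),W(.025,-.031,.132)): print(wproj(P))
E
```

```text
time: 20.65
tcp_pos: [0.3899, -0.0095, 0.1633]
eef_rot: [-0.136, 0.834, -0.53, 0.074]
wrist_force: [-0.1, 0.6, -0.0]
grip_width: 0.0
t 20.65 tip(rail) [-0.2232 -0.0352  0.1526] F(rail) [-0.6  0.1 -0. ] z [ 0.904 -0.007 -0.428] w 0.0
[ 0.49  0.4  -0.68  0.86 -1.09  0.39]
tcp goal [ 0.4069 -0.0493  0.0506] offset [-0.0084  0.1111  0.1163] rot [ 0.004  -0.0042  0.0126]
[348.1 192.4]
[235.1 167.8]
```

View pics/scene7.png

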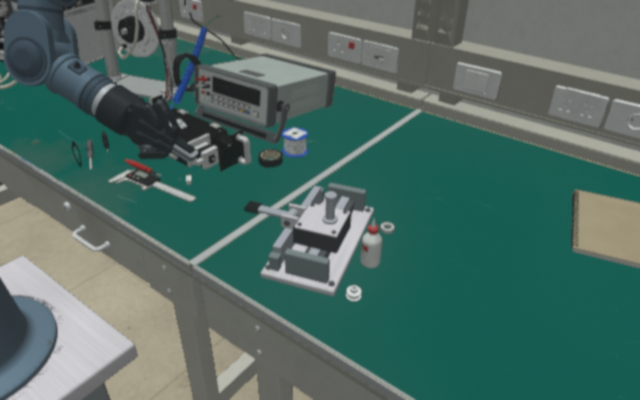

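View pics/wrist7.png

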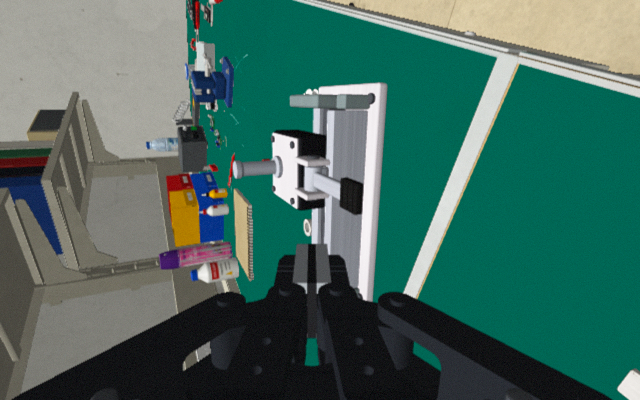

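```bash
python3 -m creep '{"offset":[[0,0,0],[-0.003,0.035,0.036],[-0.006,0.07,0.072],[-0.008,0.105,0.11],[-0.008,0.108,0.114],[-0.008,0.108,0.114]],"rotation":[[0,0,0],[0,0,0],[0,0,0],[0,0,0],[0,0,0],[0,0,0]],"gripper":[1,1,1,1,1,1]}'; python3 - <<'E'
from h import *
st();print(sense()['q'].round(2))
goal(W(-.116,-.031,.036),tool(65))
Rm=R.from_quat(sense()['eef_rot']).as_matrix()
print('1mm ex',Rm.T@ex/750,'ey',Rm.T@ey/750,'1mm up',Rm.T@ez/750)
p,d=camera('scene');cv2.imwrite("pics/scene8.png",cv2.resize(p[120:280,140:340,::-1],None,fx=3.5,fy=3.5))
p,d=camera('top');cv2.imwrite("pics/top8.png",cv2.resize(p[130:280,180:360,::-1],None,fx=4,fy=4))
E
```

```text
time: 21.5
tcp_pos: [0.4114, -0.0483, 0.0609]
eef_rot: [-0.13, 0.835, -0.528, 0.082]
wrist_force: [-0.6, 0.7, 0.0]
grip_width: 0.0001
t 21.5 tip(rail) [-0.1797 -0.0264  0.0502] F(rail) [-0.8 -0.4  0. ] z [ 0.904 -0.001 -0.429] w 0.0001
[ 0.37  0.55 -0.84  0.32 -1.12  0.15]
tcp goal [ 0.4263 -0.1103  0.0466] offset [ 0.0061 -0.0191  0.0848] rot [ 0.0042 -0.0009  0.0002]
1mm ex [-1.53538534e-06 -5.71391061e-04  1.20469402e-03] ey [-1.33333187e-03 -4.68302108e-07 -1.92145209e-06] 1mm up [ 1.24654597e-06 -1.20469490e-03 -5.71389893e-04]
```

View pics/scene8.png

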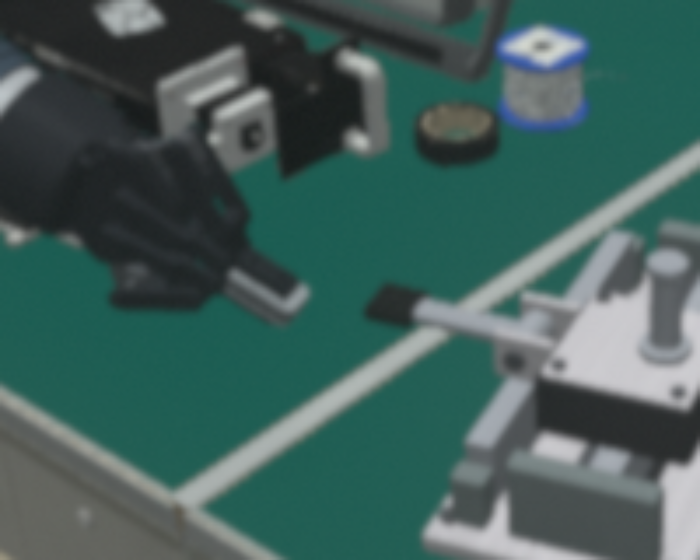

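View pics/top8.png

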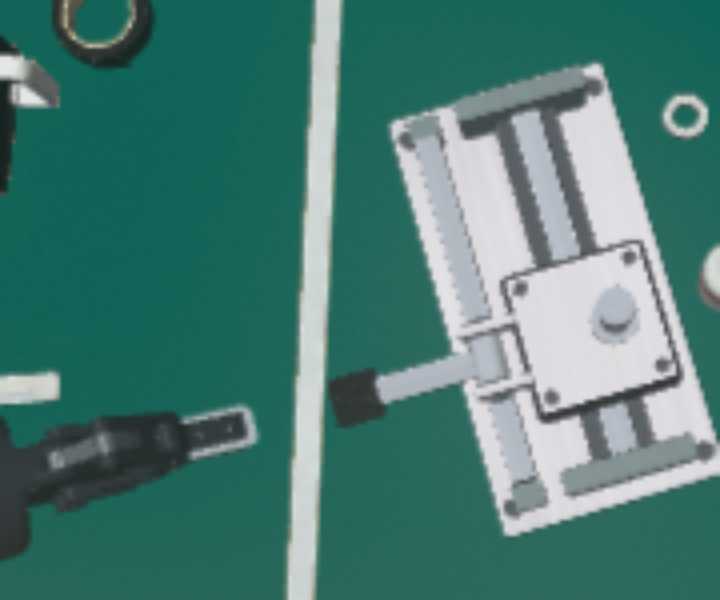

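```bash
python3 -m creep '{"offset":[[0.003,0.008,0.004],[0.006,0.017,0.008],[0.006,0.008,0.027],[0.006,-0.001,0.046],[0.006,-0.01,0.065],[0.006,-0.0155,0.076],[0.006,-0.0195,0.085],[0.006,-0.0195,0.085],[0.006,-0.0195,0.085]],"rotation":[[0,0,0],[0,0,0],[0,0,0],[0,0,0],[0,0,0],[0,0,0],[0,0,0],[0,0,0],[0,0,0]],"gripper":[1,1,1,1,1,1,1,1,1]}'; python3 - <<'E'
from h import *
st();print(sense()['q'].round(2))
p,d=camera('scene');cv2.imwrite("pics/scene9.png",cv2.resize(p[120:280,140:340,::-1],None,fx=3.5,fy=3.5))
E
```

```text
time: 22.72
tcp_pos: [0.4255, -0.1102, 0.0444]
eef_rot: [-0.131, 0.835, -0.528, 0.08]
wrist_force: [0.2, 0.2, 0.2]
grip_width: -0.0001
t 22.73 tip(rail) [-0.1164 -0.0318  0.0337] F(rail) [-0.1  0.3  0.2] z [ 0.903 -0.002 -0.429] w -0.0001
[ 0.2   0.55 -1.01 -0.2  -1.12 -0.25]
```

View pics/scene9.png

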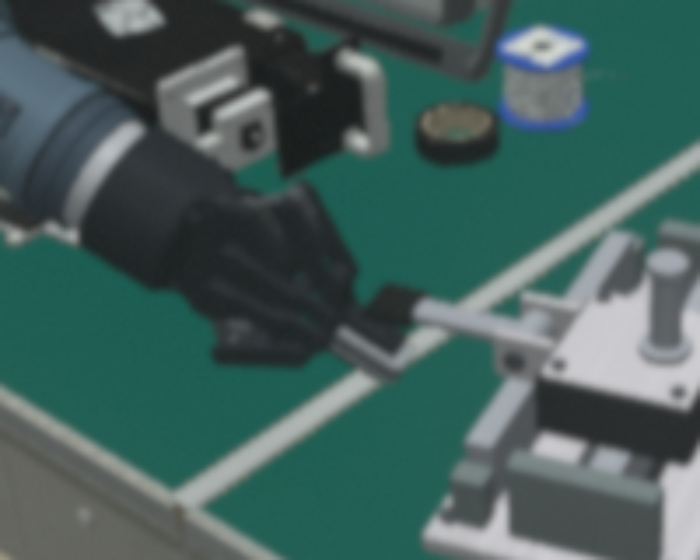

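```bash
python3 -m creep '{"offset":[[0,-0.0024,-0.0011],[0,-0.0048,-0.0023],[0,-0.0072,-0.0034],[0,-0.0096,-0.0046],[0,-0.0108,-0.0051],[0,-0.0108,-0.0051]],"rotation":[[0,0,0],[0,0,0],[0,0,0],[0,0,0],[0,0,0],[0,0,0]],"gripper":[1,1,1,1,1,1]}'; python3 - <<'E'
from h import *
st()
E
```

```text
time: 23.52
tcp_pos: [0.4259, -0.1104, 0.0538]
eef_rot: [-0.131, 0.835, -0.528, 0.081]
wrist_force: [-0.0, 0.0, 0.2]
grip_width: -0.0003
t 23.52 tip(rail) [-0.1161 -0.0314  0.0431] F(rail) [-0.  -0.   0.2] z [ 0.904 -0.002 -0.428] w -0.0003
```

```bash
python3 -m creep '{"offset":[[0,-0.0012,-0.0006],[0,-0.0024,-0.0011],[0,-0.0036,-0.0017],[0,-0.0048,-0.0023],[0,-0.0048,-0.0023]],"rotation":[[0,0,0],[0,0,0],[0,0,0],[0,0,0],[0,0,0]],"gripper":[1,1,1,1,1]}'; python3 - <<'E'
from h import *
st()
E
```

```text
time: 24.15
tcp_pos: [0.4257, -0.1103, 0.0574]
eef_rot: [-0.131, 0.835, -0.528, 0.08]
wrist_force: [0.5, -0.7, -3.5]
grip_width: -0.0002
t 24.15 tip(rail) [-0.1163 -0.0316  0.0466] F(rail) [ 0.8  0.2 -3.5] z [ 0.903 -0.002 -0.429] w -0.0002
```

```bash
python3 -m creep '{"offset":[[0,-0.0009,-0.0004],[0,-0.0018,-0.0008],[0,-0.0024,-0.0011]],"rotation":[[0,0,0],[0,0,0],[0,0,0]],"gripper":[1,1,1]}'; python3 - <<'E'
from h import *
st()
E
```

```text
time: 24.52
tcp_pos: [0.4258, -0.1104, 0.0596]
eef_rot: [-0.131, 0.835, -0.528, 0.08]
wrist_force: [-0.6, 0.4, -2.9]
grip_width: 0.0
t 24.52 tip(rail) [-0.1162 -0.0316  0.0489] F(rail) [-0.6 -0.5 -2.9] z [ 0.904 -0.002 -0.429] w 0.0
```

```bash
python3 -m creep '{"offset":[[0,-0.0009,-0.0004],[0,-0.0018,-0.0008],[0,-0.0024,-0.0011]],"rotation":[[0,0,0],[0,0,0],[0,0,0]],"gripper":[1,1,1]}'; python3 - <<'E'
from h import *
st()
E
```

```text
time: 24.9
tcp_pos: [0.4258, -0.1105, 0.0618]
eef_rot: [-0.131, 0.835, -0.529, 0.08]
wrist_force: [-1.1, 0.8, -4.1]
grip_width: -0.0001
t 24.9 tip(rail) [-0.1161 -0.0316  0.0511] F(rail) [-1.1 -0.8 -4.1] z [ 0.904 -0.002 -0.428] w -0.0001
```

```bash
python3 -m creep '{"offset":[[0,-0.0012,-0.0006],[0,-0.0024,-0.0011],[0,-0.0036,-0.0017],[0,-0.0048,-0.0023],[0,-0.006,-0.0029]],"rotation":[[0,0,0],[0,0,0],[0,0,0],[0,0,0],[0,0,0]],"gripper":[1,1,1,1,1]}'; python3 - <<'E'
from h import *
st()
E
```

```text
time: 25.52
tcp_pos: [0.4259, -0.1105, 0.0668]
eef_rot: [-0.131, 0.835, -0.529, 0.081]
wrist_force: [-1.6, -1.3, -3.8]
grip_width: -0.0
t 25.52 tip(rail) [-0.116  -0.0315  0.0561] F(rail) [ 0.7 -1.9 -3.8] z [ 0.904 -0.002 -0.428] w -0.0
```

```bash
python3 -m creep '{"offset":[[0,-0.0012,-0.0006],[0,-0.0024,-0.0011],[0,-0.0036,-0.0017],[0,-0.0048,-0.0023],[0,-0.006,-0.0029]],"rotation":[[0,0,0],[0,0,0],[0,0,0],[0,0,0],[0,0,0]],"gripper":[1,1,1,1,1]}'; python3 - <<'E'
from h import *
st()
p,d=camera('scene');cv2.imwrite("pics/scene10.png",cv2.resize(p[120:280,140:340,::-1],None,fx=3.5,fy=3.5))
E
```

```text
time: 26.15
tcp_pos: [0.426, -0.1104, 0.0718]
eef_rot: [-0.131, 0.835, -0.529, 0.081]
wrist_force: [-1.0, -0.8, -3.6]
grip_width: -0.0001
t 26.15 tip(rail) [-0.1161 -0.0314  0.0611] F(rail) [ 0.5 -1.2 -3.6] z [ 0.904 -0.002 -0.428] w -0.0001
```

View pics/scene10.png

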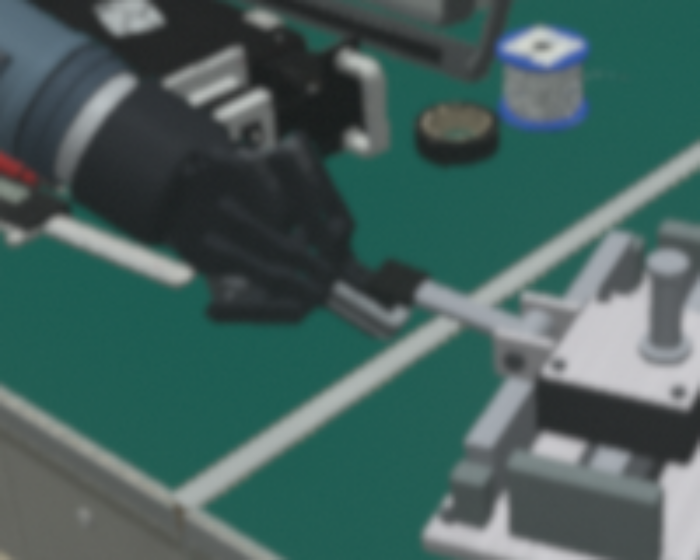

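```bash
python3 -m creep '{"offset":[[0,-0.0022,-0.001],[0,-0.0044,-0.0019],[0,-0.0066,-0.0026],[0,-0.009,-0.0032],[0,-0.0115,-0.0036],[0,-0.014,-0.004],[0,-0.0165,-0.0043],[0,-0.0186,-0.0044]],"rotation":[[0,0,0],[0,0,0],[0,0,0],[0,0,0],[0,0,0],[0,0,0],[0,0,0],[0,0,0]],"gripper":[1,1,1,1,1,1,1,1]}'; python3 - <<'E'
from h import *
st()
E
```

```text
time: 27.2
tcp_pos: [0.4269, -0.1131, 0.0858]
eef_rot: [-0.131, 0.835, -0.528, 0.081]
wrist_force: [-1.5, 4.2, -2.0]
grip_width: -0.0001
t 27.2 tip(rail) [-0.1132 -0.0313  0.0751] F(rail) [-4.5 -0.2 -2. ] z [ 0.904 -0.001 -0.429] w -0.0001
```

```bash
python3 -m creep '{"offset":[[0,-0.0024,-0.0006],[0,-0.0048,-0.0011],[0,-0.0072,-0.0016],[0,-0.0096,-0.0021],[0,-0.012,-0.0026],[0,-0.0144,-0.0031],[0,-0.0168,-0.0036],[0,-0.0186,-0.004]],"rotation":[[0,0,0],[0,0,0],[0,0,0],[0,0,0],[0,0,0],[0,0,0],[0,0,0],[0,0,0]],"gripper":[1,1,1,1,1,1,1,1]}'; python3 - <<'E'
from h import *
st()
p,d=camera('scene');cv2.imwrite("pics/scene11.png",cv2.resize(p[120:280,140:340,::-1],None,fx=3.5,fy=3.5))
E
```

```text
time: 28.2
tcp_pos: [0.428, -0.1163, 0.0997]
eef_rot: [-0.131, 0.835, -0.529, 0.081]
wrist_force: [-0.2, -0.3, -1.6]
grip_width: 0.0003
t 28.2 tip(rail) [-0.1098 -0.0313  0.089 ] F(rail) [ 0.2 -0.2 -1.6] z [ 0.904 -0.002 -0.428] w 0.0003
```

View pics/scene11.png

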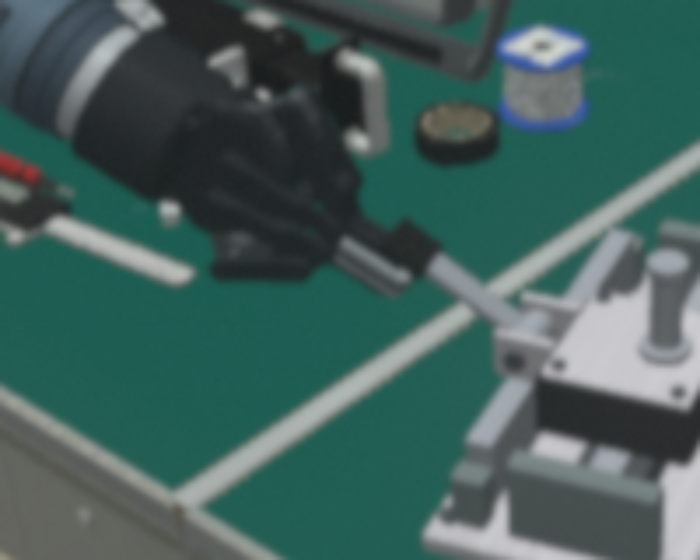

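```bash
python3 -m creep '{"offset":[[0,-0.0033,0.0002],[0,-0.0066,0.0006],[0,-0.0099,0.0012],[0,-0.0132,0.002],[0,-0.0165,0.0028],[0,-0.0195,0.0036],[0,-0.0225,0.0044],[0,-0.0235,0.0047],[0,-0.0235,0.0047]],"rotation":[[0,0,0],[0,0,0],[0,0,0],[0,0,0],[0,0,0],[0,0,0],[0,0,0],[0,0,0],[0,0,0]],"gripper":[1,1,1,1,1,1,1,1,1]}'; python3 - <<'E'
from h import *
st()
E
```

```text
time: 29.38
tcp_pos: [0.4313, -0.1266, 0.1141]
eef_rot: [-0.131, 0.835, -0.529, 0.081]
wrist_force: [-0.1, 0.4, -0.0]
grip_width: -0.0002
t 29.38 tip(rail) [-0.099  -0.0312  0.1034] F(rail) [-0.4  0.1 -0. ] z [ 0.904 -0.002 -0.428] w -0.0002
```

```bash
python3 -m creep '{"offset":[[0,-0.001,0.0005],[0,-0.002,0.001],[0,-0.0027,0.0012],[0,-0.0027,0.0012]],"rotation":[[0,0,0],[0,0,0],[0,0,0],[0,0,0]],"gripper":[1,1,1,1]}'; python3 - <<'E'
from h import *
st()
p,d=camera('scene');cv2.imwrite("pics/scene12.png",cv2.resize(p[120:280,140:340,::-1],None,fx=3.5,fy=3.5))
E
```

```text
time: 29.88
tcp_pos: [0.4318, -0.1281, 0.1154]
eef_rot: [-0.131, 0.835, -0.528, 0.081]
wrist_force: [0.0, 0.4, -0.3]
grip_width: -0.0004
t 29.88 tip(rail) [-0.0974 -0.0313  0.1047] F(rail) [-0.3  0.1 -0.3] z [ 0.904 -0.002 -0.429] w -0.0004
```

View pics/scene12.png

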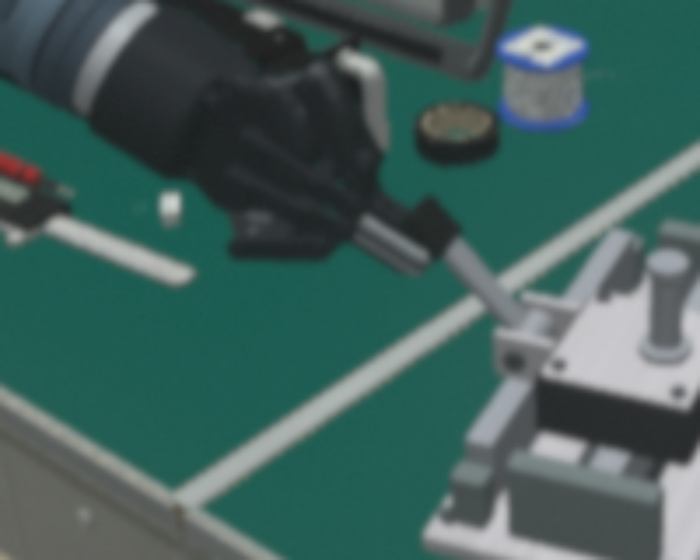

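```bash
python3 -m creep '{"offset":[[0,-0.001,0.0004],[0,-0.002,0.0009],[0,-0.002,0.0009]],"rotation":[[0,0,0],[0,0,0],[0,0,0]],"gripper":[1,1,1]}'; python3 - <<'E'
from h import *
st()
E
```

```text
time: 30.3
tcp_pos: [0.4322, -0.1294, 0.1166]
eef_rot: [-0.131, 0.835, -0.529, 0.081]
wrist_force: [-0.1, -0.5, -0.7]
grip_width: 0.0002
t 30.3 tip(rail) [-0.0961 -0.0313  0.1059] F(rail) [ 0.4 -0.2 -0.7] z [ 0.904 -0.002 -0.428] w 0.0002
```

```bash
python3 -m creep '{"offset":[[0,-0.001,0.0004],[0,-0.002,0.0009],[0,-0.002,0.0009]],"rotation":[[0,0,0],[0,0,0],[0,0,0]],"gripper":[1,1,1]}'; python3 - <<'E'
from h import *
st()
E
```

```text
time: 30.68
tcp_pos: [0.4326, -0.1306, 0.1176]
eef_rot: [-0.131, 0.835, -0.529, 0.081]
wrist_force: [1.0, 0.1, -0.2]
grip_width: 0.0
t 30.68 tip(rail) [-0.0949 -0.0312  0.1069] F(rail) [ 0.2  1.  -0.2] z [ 0.904 -0.002 -0.428] w 0.0
```

```bash
python3 -m creep '{"offset":[[0,-0.001,0.0004],[0,-0.002,0.0009],[0,-0.002,0.0009]],"rotation":[[0,0,0],[0,0,0],[0,0,0]],"gripper":[1,1,1]}'; python3 - <<'E'
from h import *
st()
E
```

```text
time: 31.05
tcp_pos: [0.4327, -0.1311, 0.1179]
eef_rot: [-0.132, 0.835, -0.528, 0.08]
wrist_force: [-2.6, 6.7, -1.8]
grip_width: 0.0004
t 31.05 tip(rail) [-0.0943 -0.0313  0.1071] F(rail) [-7.2 -0.4 -1.8] z [ 0.903 -0.001 -0.43 ] w 0.0004
```

```bash
python3 -m creep '{"offset":[[0,-0.001,0.0004],[0,-0.002,0.0009],[0,-0.002,0.0009]],"rotation":[[0,0,0],[0,0,0],[0,0,0]],"gripper":[1,1,1]}'; python3 - <<'E'
from h import *
st()
p,d=camera('scene');cv2.imwrite("pics/scene13.png",cv2.resize(p[140:240,220:320,::-1],None,fx=6,fy=6))
z=np.load('pics/scene0.npz')['p'];cv2.imwrite("pics/scene0b.png",cv2.resize(z[140:240,220:320,::-1],None,fx=6,fy=6))
E
```

```text
time: 31.42
tcp_pos: [0.4328, -0.1316, 0.1181]
eef_rot: [-0.133, 0.836, -0.526, 0.08]
wrist_force: [-3.9, 13.5, -1.4]
grip_width: 0.0001
t 31.43 tip(rail) [-0.0939 -0.0313  0.1073] F(rail) [-14.1   0.4  -1.4] z [ 0.902  0.001 -0.433] w 0.0001
```

View pics/scene13.png

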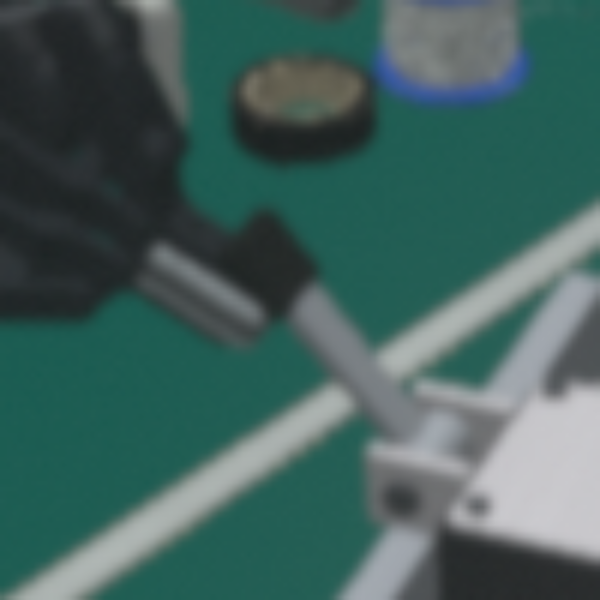

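View pics/scene0b.png

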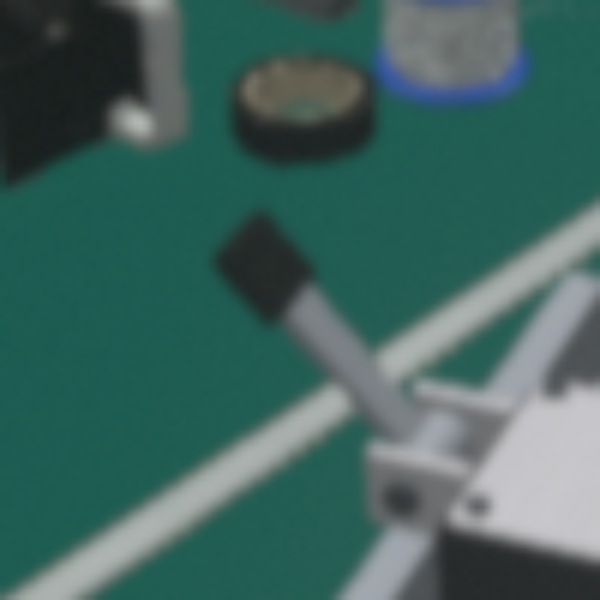

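```bash
python3 -m creep '{"offset":[[0,0.002,-0.001],[0,0.005,-0.0021],[0,0.012,-0.015],[0,0.03,-0.05],[0,0.05,-0.1],[0,0.05,-0.1],[0,0.05,-0.1]],"rotation":[[0,0,0],[0,0,0],[0,0,0],[0,0,0],[0,0,0],[0,0,0],[0,0,0]],"gripper":[1,1,1,1,1,1,1]}'; python3 - <<'E'
from h import *
st()
for n in ('scene','top'):
    p,d=camera(n);np.savez(f'pics/{n}14.npz',p=p);q=np.load(f'pics/{n}0.npz')['p']
    sl=(slice(150,275),slice(235,400)) if n=='scene' else (slice(140,270),slice(262,385))
    a=np.hstack([q[sl],p[sl]]);cv2.imwrite(f"pics/{n}14.png",cv2.resize(a[:,:,::-1],None,fx=2.4 if n=='scene' else 3,fy=2.4 if n=='scene' else 3,interpolation=cv2.INTER_CUBIC))
E
```

```text
time: 32.35
tcp_pos: [0.4089, -0.0528, 0.118]
eef_rot: [-0.13, 0.835, -0.528, 0.082]
wrist_force: [0.5, -0.3, 0.0]
grip_width: 0.0
t 32.35 tip(rail) [-0.1761 -0.0302  0.1073] F(rail) [0.4 0.4 0. ] z [ 0.904 -0.    -0.428] w 0.0
```

View pics/scene14.png

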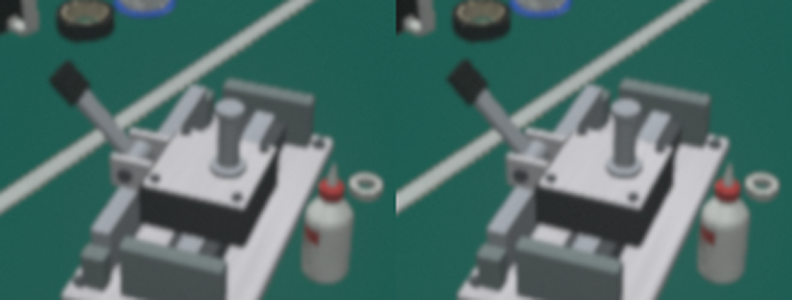

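View pics/top14.png

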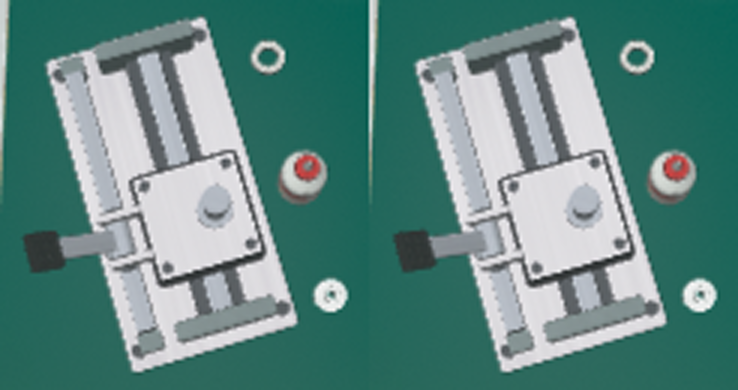

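The before and after pictures match. The lever is up, with its toe at (468,80) now against (70,80) before in the side-by-side. The carriage sits where it did, the loose parts have not moved, and the gripper is clear. I'm handing the job in.

```bash
python3 -c "
from rig import finish_job
print(finish_job())"
```

```text
the job is handed in; nothing more can be done
None
```

The brake check is done and handed in at about 32 s of the 72 s allowed. The brake held and is now released.

- **Locking:** I pushed the lever down to its hard stop. The highest wrist reading was about 16 N, and the pictures showed the arm level.
- **Push test:** I pushed the post along the rail's +y from 16.65 s to 18.65 s. The readings along the rail were 11.1 to 12.5 N, about 13.5 N in total because of an upward part of up to 5.5 N. The fingertip moved only about 0.2 mm in those 2 s, and the lever was still down afterwards.
- **Release:** I lifted the lever from below with the tilted finger to its upper stop, where the reading was about 14 N, then backed away to no contact force.

The last scene and top pictures match the first ones: the lever is fully up, the carriage has not visibly moved, and the bearing, bottle and pulley are where they were. No check failed.

- **Forces between readings:** I read the wrist force only at the end of each move, so short peaks in between were not seen.
- **Wrist camera offset:** at first it disagreed with the other cameras by 5 to 8 pixels (about 2–3 mm at the lever toe), which did not affect the job.

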